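# Slide the drawer tower into its bay and turn the catch

### The job

Push the tall wooden drawer tower, by its low base board only, along the table into the wooden bay until it is fully home against the back stop, sliding it without tipping or lifting it and with the paint jar still standing on top. Then push the bay's wooden turn catch fully across behind the tower to shut it in. Only push, lift nothing, leave the other things on the table where they are, and finish clear of everything.

Things in the scene. Friction and masses are not known exactly. Their poses are not given: they have to be found in the camera images.
- tower: Loose drawer tower, pale wood, 0.6 to 0.9 kg. Base board 120 (x) x 120 (y) x 26 mm high carrying a tall case. Origin: centre of the base board's underside; x from the robot's side towards the bay, z up. The free step of the base board on the robot's side is its toe (see point toe). It slides if pushed on the toe's face, starts slightly crooked and topples easily if pushed high up.
- toe (a point): Middle of the toe's vertical face, at tower x = -60 mm, half-way up (z = 13 mm). The face is 120 mm wide and 26 mm high, square to the tower's x; the toe stands out 45 mm in front of the drawer fronts. Sliding friction, tower on table and fingers on toe, is about 0.5 to 0.7, so fingers pushing on the face can also drag it a little sideways.
- case: The tower's upright case with two drawer fronts with dark label frames (not working), fixed on the base board; not to be pushed with the fingers. Same origin and axes as tower; it fills x -15 to +60 mm, y -55 to +55 mm, z 26 to 180 mm.
- top_jar: Loose orange paint jar with white lid, radius 26 mm, about 62 mm high, standing on top of the case at 180 mm height. Origin: centre of its underside. Must stay standing there.
- bay: Fixed wooden bay, position and yaw vary. Origin: middle of its mouth at table height; x points into the bay, y to its left, z up. Side rails: inner faces at y = +-78 mm, 40 mm high, x 64 to 134 mm, with flared ends from x = 33 mm, opening to about y = +-93 mm. A flat strip 14 mm high lies at y -96 to -116 mm, x -10 to 150 mm. Tower fully home: its origin at bay x = 74 mm.
- stop (a point): Middle of the back stop's inner vertical face, at bay x = 134 mm, z = 25 mm; the stop is 50 mm high. The far edge of the base board rests against it when the tower is fully home; the toe's face is then at bay x = 14 mm.
- catch (a joint): Angle of the dark wooden turn catch, rad, about a vertical axis at point pivot. 0 = shut: bar along bay +y, firm stop. Grows anticlockwise from above; 1.57 = bar along bay -x; limit 2.3. Starts at 1.7 to 2.2, stays where left, friction about 0.06 N m. Bar 12 mm thick, ends 96 mm from the axis, z 16 to 32 mm. Shut, it passes 8 mm from the toe of a tower that is home, and jams if the tower is not.
- pivot (a point): The catch's hinge axis, at x = 0, y = -100 mm, z = 40 mm in the bay's frame.
- knob (a point): Upright round knob on the catch bar, radius 9 mm, z 16 to 52 mm, axis 80 mm from the hinge axis; the point is on its axis at height 40 mm. Push it from its outer side (the side away from the mouth) with a fingertip.
- big_jar: Bystander: loose green paint jar with white lid, radius 34 mm, about 85 mm high, to the right of the bay. Origin: centre of its underside.
- small_jar: Bystander: loose yellow paint jar with black lid, radius 24 mm, about 55 mm high, to the left of the bay. Origin: centre of its underside.
- sander: Bystander: loose cork sanding block 100 x 60 x 30 mm, left of the bay. Origin: centre of its underside.

How it is judged (in metres and radians):
On the way, in this order (a step that is already met when the one before it is completed fails the run):
1. the tower stands home against the back stop, within 8 mm, with the catch still open (x of tower in the frame of bay above 0.066 m and y of tower in the frame of bay between -0.025 and 0.025 m and angle between the x axis of tower and the x axis of bay, either way round below 0.12 rad and angle between tower's own z axis and vertical below 0.05 rad and value of joint catch above 0.5 rad), for 0.2 s.
2. the catch is turned across behind it (x of tower in the frame of bay above 0.066 m and y of tower in the frame of bay between -0.025 and 0.025 m and angle between the x axis of tower and the x axis of bay, either way round below 0.12 rad and angle between tower's own z axis and vertical below 0.05 rad and value of joint catch below 0.12 rad), for 0.2 s.
At the end, for the whole second after the job is handed in: The tower stands upright in the bay, within 8 mm of the back stop and 25 mm of the bay's middle line and squared within 0.12 rad, at rest; the catch is within 0.12 rad of shut; the jar stands on top of the tower (all of step 2 and linear speed of tower below 0.02 m/s and height (world z) of top_jar above 0.165 m and angle between top_jar's own z axis and vertical below 0.1 rad); the robot touches nothing.
It fails at once if the tower is tipped by more than 0.14 rad (angle between tower's own z axis and vertical above 0.14 rad).
It fails at once if the tower is lifted off the table by more than 12 mm (height (world z) of tower above 0.012 m).
It fails at once if the fingers push the case instead of the base board (over 3 N) (contact force between the fingers and case above 3 N).
It fails at once if the jar on top falls or is lifted (height (world z) of top_jar below 0.165 m or height (world z) of top_jar above 0.205 m or angle between top_jar's own z axis and vertical above 0.4 rad).
It fails at once if a bystander is moved by more than 20 mm (distance of any of big_jar, small_jar, sander from where it was at the start of the episode above 0.02 m).
It also fails if it takes over 67 s, if anything falls off the work surface, if the arm or the gripper's body presses on something with over 40 N, if the wrist force passes 120 N, or if a joint passes its speed limit or range.

### The arm

A 6-joint arm with a two-finger parallel gripper is mounted at the origin on the work surface. World frame = base frame: x ahead of the robot, y to its left, z up, the work surface at z = 0. Lengths are in m, angles in degrees, forces in N, time in s.
With the tool pointing down it reaches from about 0.375 to 0.9 m from the base axis. Payload 3.1 kg.
Tool frame: the origin (TCP) lies at the very end of the fingers, on their centre line; the grasp point (between the pads) lies bot.hold_point_z behind it (bot.hold_point_z is the distance from the TCP to the grasp point, in m); z points along the fingers, y is the line along which they close (so a half turn about z gives the same grasp; the last joint's range is limited). The gripper opens to 87 mm and grips with 3 to 60 N. Pads are 19 mm wide; open, the fingers measure 117 mm over their backs; the gripper's body (75 mm by 190 mm) begins 51 mm behind the grasp point.
Start: joints at [-78.409, 30.224, 82.088, -0, 67.689, -10.227], TCP at [0.232, -0.58, 0.223] pointing down, gripper open.
Joint ranges: [-176.69, 176.69], [-43.24, 126.21], [12.49, 139.97], [-82, 262], [0, 151.66], [-163.58, 163.58]. Speed limits (degrees/s): [159.86, 159.86, 180, 180, 180, 180].

### API

Orientations are given as a 3x3 rotation matrix whose columns are the frame's x, y, z axes.
In Python, from rig import bot gives the robot as it stands.
- The arm moves only by the tool apply_moves, never from a script. Its argument "plan" is one flat list of numbers, 4 for each row, row after row: the shift along the world's x, y, z normalised to -1 to 1, where 1 is 0.05 m, then the turn about the world's z normalised to -1 to 1, where 1 is 10 degrees. A call has 1 to 12 rows; each row shifts and turns the commanded pose from where the row before left it; what a row does not reach is not made up. A row lasts 1/8 s, in which the tool goes at most 62.5 mm and 10.7 degrees, less where a joint would pass 70% of its speed; a pose out of reach is approached as far as the arm can. A call with a number of a shift or a turn outside -1 to 1 is refused whole. A call with a gripper value outside its range is refused whole. "grip" is the closure, from -1 (fully open) to 1 (shut), so that 0 is half open, set as the call begins (left out, the last holds). The fingers move at their own pace and stop on an object; the grip force is fixed at half the most. Time passes only in rows, so rows that do not move let the fingers close. It gives the time, the measured TCP pose, the force, the opening and the grip force at its end, in the units of the state.
- bot.read_state(): the state, without advancing time (a new reading comes with each control period).
- bot.capture(name): name is "side" or "top"; returns (picture, depth): 400x640x3 uint8, red, green, blue; 400x640 float32, m along the optical axis (not along the pixel's ray), 0 where there is no reading.
- bot.camera_info(name): a dict with "vertical_fov" (degrees; the focal length in pixels is half the picture's height over the tangent of half this angle, whatever the lens; pixels are square), "cx", "cy" (the principal point, pixels), "k1" (the pictures are not rectified: a ray, as slopes to the right and down, at radius r is drawn at 1 + k1 r^2 times it, then the intrinsics apply), "rvec" (rotation vector, rad) and "tvec" (3), from world to camera coordinates, as OpenCV has them. Camera axes: x right, y down, z forward; pixel columns grow to the right and rows downward; lengths in m; the calibration is good to about 2 mm. A picture is of the moment at which its call begins. camera_info takes no time and is no camera call.
- bot.hand_in(): hands the job in; it is judged then, once.
Trained networks look in the newest picture that a camera, given by its name, has taken for a name from the list of things; names that differ only in an ending like _2 or _b are one class to them, and where a whole thing is asked for, a point or a joint stands for the part that bears it (a point fixed in the world has none). Each returns a list of dicts, best first, with "p" (0 to 1); they miss things now and then, are a little off and sometimes report something else, mostly with a low value. They report only what shows in the picture. A call takes as long as a camera call.
- bot.outline_of(camera, target): "mask" (400x640 bool, what is visible of it) and "xy" ([column, row] as shares, 0 to 1, of the picture: columns of its width, rows of its height, amid what is visible of it).
- bot.pinpoint(camera, target): "xy" ([column, row] as shares, 0 to 1, of the picture: columns of its width, rows of its height: a listed point, or the origin of a listed thing).
The state is a dict: "time_s": time; "joint_positions": joint angles; "qvel": joint speeds; "tau": joint torques, N m; "position": TCP position; "tcp_rot": TCP orientation; "force": force on the tool from outside, world axes, zero at the start; "moment": the same for the moment, N m; "opening": opening from 0.0 (shut) to 1.0 (fully open); "grasp_force": force on a finger pad.
Only numpy, scipy, OpenCV 4.12 (cv2) and the standard library are available. Lean on these libraries where they do the work, as an engineer would, in place of code of your own. Each camera call takes 0.05 s, during which the arm holds its last target. There are 200 camera calls.

## Working session

There is one attempt and no reset: what is moved stays moved. The work goes in short steps, Python scripts to look and compute and a tool call to move; the robot and the scene stay as the last step left them, time stands still between calls to the robot, and variables do not carry over. Pictures are saved under pics/ and viewed, at most 10 in all, crops included, and the job is handed in when it is done.

Besides the shell and the picture viewer there is one more tool, called after ">>>" in YAML: its name, and indented under it one key for each argument. apply_moves: Moves the arm, as the interface text tells. Its arguments: {"type":"object","properties":{"plan":{"type":"array","items":{"type":"number"}},"grip":{"type":"number"}},"required":["plan"]}

```bash
mkdir -p pics; cat > h.py <<'E'
import numpy as np, cv2
from rig import bot
def cam(n):
    c=bot.camera_info(n); f=200/np.tan(np.radians(c['vertical_fov'])/2)
    R=cv2.Rodrigues(np.array(c['rvec'],float))[0]; return c,f,R,np.array(c['tvec'],float)
def ray(n,u,v):
    c,f,R,t=cam(n); d=np.stack([(np.asarray(u,float)-c['cx'])/f,(np.asarray(v,float)-c['cy'])/f],-1)
    s=d.copy()
    for _ in range(20): s=d/(1+c['k1']*(s**2).sum(-1,keepdims=True))
    return np.concatenate([s,np.ones(s.shape[:-1]+(1,))],-1)
def atz(n,u,v,z):
    c,f,R,t=cam(n); r=ray(n,u,v)@R; o=-R.T@t
    return o+r*((z-o[2])/r[...,2])[...,None]
def cloud(n,depth,mask):
    v,u=np.nonzero(mask&(depth>0)); c,f,R,t=cam(n)
    return (ray(n,u,v)*depth[v,u][:,None]-t)@R
def proj(n,P):
    c,f,R,t=cam(n); p=np.atleast_2d(P)@R.T+t; s=p[:,:2]/p[:,2:]; s=s*(1+c['k1']*(s**2).sum(1,keepdims=True))
    return s*f+[c['cx'],c['cy']]
E
python3 - <<'E'
from h import *
print({k:np.round(v,3).tolist() if k!='time_s' else v for k,v in bot.read_state().items()})
for n in('top','side'):
    im,d=bot.capture(n); np.savez(f'{n}.npz',im=im,d=d)
    cv2.imwrite(f'pics/{n}0.png',im[:,:,::-1])
    c,f,R,t=cam(n); print(n,(-R.T@t).round(3),R[2].round(2))
    for k,z in [('tower',0),('toe',.013),('bay',0),('stop',.025),('pivot',.04),('knob',.04),('big_jar',0),('small_jar',0),('sander',0),('top_jar',.18)]:
        for q in bot.pinpoint(n,k)[:2]:
            x=np.array(q['xy'])*[640,400]; print(n,k,round(q['p'],2),x.round(1),atz(n,x[0],x[1],z).round(4))
E
```

```text
{'time_s': 0.0, 'joint_positions': [-78.408, 30.277, 82.157, -0.002, 67.688, -10.226], 'qvel': [0.14, 0.109, -0.09, 0.015, 0.047, 0.065], 'tau': [0.001, -44.003, -17.659, 0.063, 0.058, -0.0], 'position': [0.232, -0.579, 0.222], 'tcp_rot': [[0.928, 0.372, -0.0], [0.372, -0.928, 0.002], [0.0, -0.002, -1.0]], 'force': [0.207, -0.123, 0.337], 'moment': [-0.011, -0.046, 0.003], 'grasp_force': 0.0, 'opening': 1.002}
top [0.514 0.031 0.885] [ 0.11  0.03 -0.99]
top tower 0.73 [353.4 253.9] [ 0.5055 -0.0044  0.    ]
top toe 0.86 [356.  286.4] [ 0.4414 -0.0083  0.013 ]
top bay 0.55 [345.5 165. ] [0.6888 0.0096 0.    ]
top stop 0.57 [342.6 163.3] [0.6873 0.0159 0.025 ]
top pivot 0.73 [400.2 220.9] [ 0.5691 -0.0947  0.04  ]
top knob 0.61 [420.9 255.6] [ 0.5015 -0.1333  0.04  ]
top knob 0.26 [366.1 246.6] [ 0.5198 -0.0275  0.04  ]
top big_jar 0.63 [235.1 257.4] [0.4995 0.2375 0.    ]
top big_jar 0.57 [435.2 167.2] [ 0.6824 -0.1764  0.    ]
top small_jar 0.86 [244.5 187.7] [0.6435 0.2199 0.    ]
top sander 0.77 [236.9 255.2] [0.5039 0.2337 0.    ]
top sander 0.7 [419.4 256.4] [ 0.4993 -0.138   0.    ]
top top_jar 0.59 [366.4 246.6] [ 0.5188 -0.0183  0.18  ]
side [ 0.478 -0.716  0.971] [ 0.1   0.68 -0.73]
side tower 0.64 [285. 261.] [ 0.5003 -0.0084  0.    ]
side toe 0.67 [291.2 298.1] [ 0.5024 -0.1188  0.013 ]
side toe 0.57 [258.4 265.8] [ 0.4381 -0.0218  0.013 ]
side bay 0.64 [280.1 188.7] [0.513  0.2277 0.    ]
side bay 0.45 [375.1 311.5] [ 0.678  -0.1729  0.    ]
side stop 0.55 [363.1 236.1] [0.6905 0.0163 0.025 ]
side pivot 0.88 [322.6 277.8] [ 0.5755 -0.0952  0.04  ]
side knob 0.97 [288.2 297.6] [ 0.4956 -0.1334  0.04  ]
side big_jar 0.82 [375.8 312.1] [ 0.6792 -0.1745  0.    ]
side small_jar 0.55 [327.3 183.6] [0.6396 0.2263 0.    ]
side sander 0.65 [280.  186.2] [0.5136 0.2369 0.    ]
side sander 0.46 [376.  313.8] [ 0.6786 -0.1786  0.    ]
side top_jar 0.59 [294.  211.5] [ 0.5282 -0.0174  0.18  ]
```

```bash
python3 - <<'E'
from h import *
a=[np.load(f'{n}.npz')['im'][80:340,170:490,::-1] for n in('top','side')]
cv2.imwrite('pics/both.png',np.hstack([cv2.resize(x,None,fx=1.25,fy=1.25) for x in a]))
# geometry from top depth
for n in('top','side'):
    d=np.load(n+'.npz')['d']
    P=cloud(n,d,np.ones_like(d,bool))
    b=lambda z0,z1,x0,x1,y0,y1:P[(P[:,2]>z0)&(P[:,2]<z1)&(P[:,0]>x0)&(P[:,0]<x1)&(P[:,1]>y0)&(P[:,1]<y1)]
    for nm,Q in [('case',b(.172,.188,.4,.62,-.12,.12)),('toe',b(.019,.033,.42,.5,-.09,.09)),('stop',b(.044,.056,.6,.76,-.15,.15)),('rails',b(.036,.0435,.55,.75,-.2,.2)),('strip',b(.009,.018,.5,.75,-.2,-.05))]:
        if len(Q)<10: continue
        r=cv2.minAreaRect(Q[:,:2].astype(np.float32)*1000)
        print(n,nm,len(Q),np.round(np.median(Q,0),3),'rect',np.round(r[0],1),np.round(r[1],1),round(r[2],2))
E
```

```text
top case 2262 [0.519 0.013 0.179] rect [519.   -3.2] [ 77.3 110.1] 3.72
top toe 1047 [ 0.455 -0.006  0.026] rect [466.4  -6.1] [ 55.4 118.9] 3.58
top stop 1011 [0.697 0.015 0.049] rect [677.2 -15.6] [ 73.7 270.2] 7.26
top rails 953 [ 0.649 -0.06   0.039] rect [637.7   0.7] [396.8 135. ] 86.96
top strip 532 [ 0.644 -0.094  0.013] rect [ 626.4 -129.5] [196.  118.2] 15.67
side case 815 [ 0.513 -0.035  0.179] rect [519.9  -4.6] [ 77.1 112.4] 3.98
side toe 835 [ 0.463 -0.016  0.025] rect [467.4  -7. ] [ 55.4 122.4] 4.9
side stop 561 [0.699 0.009 0.049] rect [688.9  18.3] [ 40.6 208.6] 5.99
side rails 621 [ 0.65  -0.064  0.039] rect [623.1  -7.2] [160.4 404.4] 10.61
side strip 643 [ 0.636 -0.092  0.013] rect [ 605.1 -128.8] [129.6 220.4] 83.59
```

View pics/both.png

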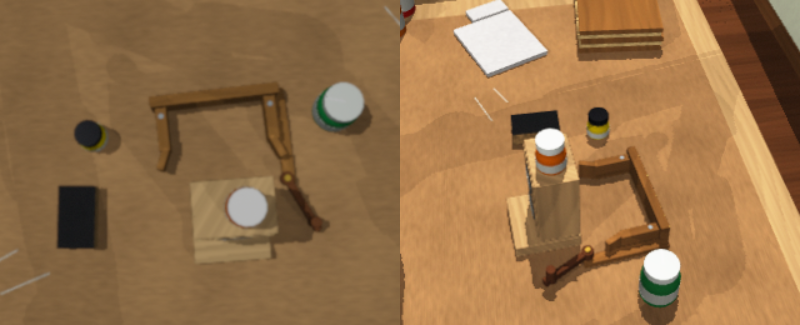

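The crops show the tower just in front of the bay mouth. The catch is open, its knob at lower right (about 318,225 in the left view), the green jar is to the right of the bay, and the yellow jar and sander are to its left. Next I'll refine the bay's frame.

```bash
python3 - <<'E'
from h import *
from scipy.optimize import minimize
Ps={}
for n in('top','side'):
    z=np.load(n+'.npz'); d=z['d']; P=cloud(n,d,np.ones_like(d,bool)); Ps[n]=P
    Q=P[(P[:,2]>.046)&(P[:,2]<.054)&(P[:,0]>.66)&(P[:,0]<.73)&(P[:,1]>-.12)&(P[:,1]<.14)]
    for _ in range(3):
        m=np.polyfit(Q[:,1],Q[:,0],1); r=Q[:,0]-np.polyval(m,Q[:,1]); Q=Q[abs(r)<.016]
    yaw=np.arctan(-m[0]); c,s=np.cos(yaw),np.sin(yaw)
    # bay axes
    xb=Q[:,:2]@[c,s]; yb=Q[:,:2]@[-s,c]
    print(n,'stop yaw',np.degrees(yaw).round(2),'front xb',np.percentile(xb,[1,5,50,95,99]).round(4),'yb',np.percentile(yb,[0.5,99.5]).round(4))
    F=np.percentile(xb,2)
    A=P[(P[:,2]>.034)&(P[:,2]<.046)]; xa=A[:,:2]@[c,s]-F; ya=A[:,:2]@[-s,c]
    for lo,hi in((-.12,-.05),(.05,.16)):
        k=(xa>-.065)&(xa<-.01)&(ya>lo)&(ya<hi); print('  rail y',np.percentile(ya[k],[2,50,98]).round(4),k.sum())
    K=P[(P[:,2]>.044)&(P[:,2]<.056)&(abs(P[:,0]-.498)<.025)&(abs(P[:,1]+.132)<.025)]
    print('  knob',K.mean(0).round(4),len(K))
E
```

```text
top stop yaw 6.14 front xb [0.6876 0.6883 0.6964 0.7045 0.7056] yb [-0.1554  0.0461]Traceback (most recent call last):
  File "<stdin>", line 16, in <module>
    return _quantile_unchecked(
        a, q, axis, out, overwrite_input, method, keepdims, weights)
    return _ureduce(a,
                    func=_quantile_ureduce_func,
    ...<5 lines>...
                    overwrite_input=overwrite_input,
                    method=method)
    r = func(a, **kwargs)
    result = _quantile(arr,
                       quantiles=q,
    ...<2 lines>...
                       out=out,
                       weights=wgt)
    slices_having_nans = np.isnan(arr[-1, ...])
                                  ~~~^^^^^^^^^
IndexError: index -1 is out of bounds for axis 0 with size 0
```

```bash
cat > fit.py <<'E'
from h import *
def bay(verbose=True):
    out=[]
    for n in('top','side'):
        z=np.load(n+'.npz'); d=z['d']; P=cloud(n,d,np.ones_like(d,bool))
        Q=P[(P[:,2]>.046)&(P[:,2]<.054)&(P[:,0]>.66)&(P[:,0]<.73)&(P[:,1]>-.12)&(P[:,1]<.14)]
        for _ in range(3):
            m=np.polyfit(Q[:,1],Q[:,0],1); r=Q[:,0]-np.polyval(m,Q[:,1]); Q=Q[abs(r)<.016]
        yaw=np.arctan(-m[0]); c,s=np.cos(yaw),np.sin(yaw)
        xb=Q[:,:2]@[c,s]; yb=Q[:,:2]@[-s,c]; F=np.percentile(xb,2); C=(yb.min()+yb.max())/2
        print(n,'yaw',np.degrees(yaw),'stopx',F,'mid',C, 'halfw',np.ptp(yb)/2)
        A=P[(P[:,2]>.036)&(P[:,2]<.044)]; xa=A[:,:2]@[c,s]-F; ya=A[:,:2]@[-s,c]-C
        for g in(-1,1):
            k=(xa>-.065)&(xa<-.012)&(ya*g>.06)&(ya*g<.115)
            if k.sum()>5: print('  rail y',g,np.percentile(ya[k],[2,50,98]).round(4),k.sum())
        K=P[(P[:,2]>.046)&(P[:,2]<.056)&(abs(P[:,0]-.498)<.025)&(abs(P[:,1]+.132)<.025)]
        print('  knob',K.mean(0).round(4),len(K))
        O=np.array([c,s])*(F-.134)+np.array([-s,c])*C; print('  bay O',O.round(4))
bay()
E
python3 fit.py
```

```text
top yaw 6.143952029954894 stopx 0.6879282290510427 mid -0.05444166329344109 halfw 0.102025121306121
  rail y -1 [-0.0965 -0.0878 -0.0792] 239
  rail y 1 [0.0775 0.0859 0.0946] 235
  knob [ 0.4994 -0.1345  0.0514] 71
  bay O [0.5566 0.0052]
side yaw 6.104526806896873 stopx 0.6882017071296502 mid -0.05551616542659085 halfw 0.10388288465012147
  rail y -1 [-0.0963 -0.0879 -0.078 ] 156
  rail y 1 [0.0773 0.0863 0.0964] 122
  knob [ 0.501  -0.1362  0.0509] 58
  bay O [0.557  0.0037]
```

>>> apply_moves:
  plan: [0.27,0.72,0,-0.32,0.27,0.72,0,-0.32,0.27,0.72,0,-0.32,0.27,0.72,0,-0.32,0.27,0.72,0,-0.3,0.2,0.77,0,0,0.2,0.77,0,0,0.2,0.77,0,0,0.2,0.77,0,0,0.2,0.77,0,0,0.2,0.77,0,0,0.2,0.77,0,0]
  grip: -1

```text
time_s: 2.6
position: [0.3702, -0.1296, 0.2228]
tcp_rot: [[0.995, 0.104, 0.001], [0.104, -0.995, -0.001], [0.001, 0.001, -1.0]]
force: [0.6, -0.3, -0.1]
opening: 1.0
grasp_force: 0.0
```

```bash
python3 -c "
from h import *
s=bot.read_state();print(bot.hold_point_z,s['position'],s['tcp_rot'])"
```

```text
0.0187 [ 0.37019993 -0.12964984  0.22283707] [[ 9.94532488e-01  1.04423916e-01  8.81400823e-04]
 [ 1.04424409e-01 -9.94532684e-01 -5.32937620e-04]
 [ 8.20930492e-04  6.22063537e-04 -9.99999470e-01]]
```

>>> apply_moves:
  plan: [0.115,0.58,0,0,0.115,0.58,0,0,0.115,0.58,0,0,0.115,0.58,0,0,0,0,-0.8,0,0,0,-0.8,0,0,0,-0.8,0,0,0,-0.8,0,0,0,-0.7,0,0,0,-0.4,0,0,0,0,0]

```text
time_s: 3.98
position: [0.3925, -0.0147, 0.0065]
tcp_rot: [[0.994, 0.105, -0.002], [0.105, -0.995, 0.001], [-0.002, -0.001, -1.0]]
force: [0.0, 0.0, 0.8]
opening: 1.002
grasp_force: 0.0
```

>>> apply_moves:
  plan: [0.1,0.011,0.02,0,0.1,0.011,0,0,0.1,0.011,0,0,0.1,0.011,0,0,0.1,0.011,0,0,0.1,0.011,0,0,0.1,0.011,0,0,0.1,0.011,0,0,0.1,0.011,0,0,0.1,0.011,0,0,0.1,0.011,0,0,0.1,0.011,0,0]

```text
time_s: 5.48
position: [0.445, -0.0063, 0.0083]
tcp_rot: [[0.994, 0.106, -0.016], [0.106, -0.994, 0.004], [-0.016, -0.005, -1.0]]
force: [-11.4, -2.1, 8.3]
opening: 1.0
grasp_force: 5.5
```

```bash
cat > tw.py <<'E'
from h import *
import sys
O=np.array([.557,.0035]); a=np.radians(6.12); ex=np.array([np.cos(a),np.sin(a)]); ey=np.array([-ex[1],ex[0]])
s=bot.read_state(); p=np.array(s['position']); print('tcp bay',(p[:2]-O)@ex,(p[:2]-O)@ey,p[2],np.round(s['force'],1),s['time_s'])
for n in('top','side'):
    im,d=bot.capture(n); P=cloud(n,d,np.ones_like(d,bool)); np.savez(f'{n}.npz',im=im,d=d)
    Q=P[(P[:,2]>.173)&(P[:,2]<.187)]; B=np.c_[(Q[:,:2]-O)@ex,(Q[:,:2]-O)@ey]; B=B[(abs(B[:,1])<.09)&(B[:,0]>-.1)&(B[:,0]<.16)]
    r=cv2.minAreaRect(B.astype(np.float32)*1000); w=r[2] if r[2]<45 else r[2]-90
    c=np.array(r[0])/1000-.0225*np.array([np.cos(np.radians(w)),np.sin(np.radians(w))]); print(n,'tower bay',c.round(4),'yaw',round(w,2),np.round(r[1],1))
    K=P[(P[:,2]>.045)&(P[:,2]<.056)]; K=np.c_[(K[:,:2]-O)@ex,(K[:,:2]-O)@ey]-[0,-.1]; rr=np.hypot(*K.T); K=K[(rr>.065)&(rr<.095)&(K[:,0]<.02)&(K[:,1]<.095)]
    if len(K): m=np.median(K,0); print('  knob rel',m.round(4),'angle',np.arctan2(-m[0],m[1]).round(3),len(K))
    J=P[(P[:,2]>.232)&(P[:,2]<.252)]; print('  jar',J.mean(0).round(3) if len(J) else None,len(J))
E
python3 tw.py
```

```text
tcp bay -0.11242537120938406 0.002171178262280249 0.008287357993073004 [-11.4  -2.1   8.3] 5.475
top tower bay [-0.0563  0.0023] yaw -0.05 [110.4 103.5]
  knob rel [-0.0718 -0.031 ] angle 1.978 75
  jar [ 0.537 -0.009  0.241] 769
side tower bay [-0.0625  0.002 ] yaw 0.13 [119.6 112.2]
  knob rel [-0.0667 -0.0293] angle 1.984 83
  jar [0.545 0.092 0.242] 1281
```

>>> apply_moves:
  plan: [0.1,0.01,0,0,0.1,0.01,0,0,0.1,0.01,0,0,0.1,0.01,0,0,0.1,0.01,0,0,0.1,0.01,0,0,0.1,0.01,0,0,0.1,0.01,0,0,0.1,0.01,0,0,0.1,0.01,0,0,0.1,0.01,0,0,0.1,0.01,0,0]

```text
time_s: 7.08
position: [0.5032, -0.0002, 0.0081]
tcp_rot: [[0.994, 0.106, -0.02], [0.106, -0.994, 0.004], [-0.02, -0.006, -1.0]]
force: [-12.1, -1.5, 11.8]
opening: 1.0
grasp_force: 6.5
```

```bash
python3 tw.py; python3 - <<'E'
from h import *
a=[np.load(f'{n}.npz')['im'][80:340,170:490,::-1] for n in('top','side')]
cv2.imwrite('pics/b1.png',np.hstack([cv2.resize(x,None,fx=1.25,fy=1.25) for x in a]))
E
```

```text
tcp bay -0.05390377276916398 0.002010349298905084 0.008105679294973748 [-12.1  -1.5  11.8] 7.075
top tower bay [-0.0277  0.0022] yaw -0.01 [110.2 163.4]
  knob rel [-0.0717 -0.031 ] angle 1.979 74
  jar [ 0.595 -0.003  0.241] 750
side tower bay [-0.0257  0.0015] yaw 0.46 [163.3 114.4]
  knob rel [-0.0697 -0.0324] angle 2.006 66
  jar [0.569 0.097 0.242] 1240
```

View pics/b1.png

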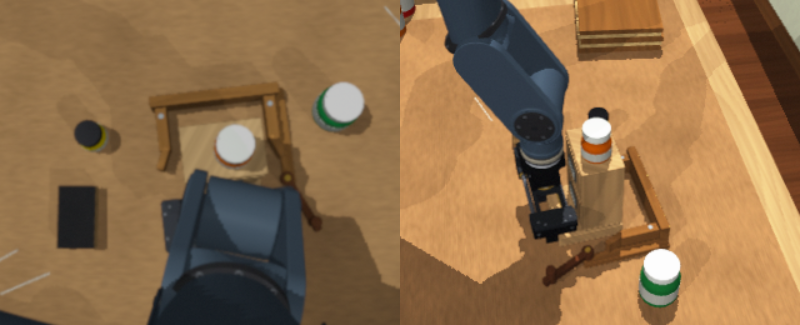

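Still square, with the jar standing and the catch untouched. I'll keep going and slow down towards the stop.

>>> apply_moves:
  plan: [0.1,0.01,0,0,0.1,0.01,0,0,0.1,0.01,0,0,0.1,0.01,0,0,0.1,0.01,0,0,0.1,0.01,0,0,0.1,0.01,0,0,0.1,0.01,0,0,0.1,0.01,0,0,0.04,0.004,0,0,0.04,0.004,0,0,0.04,0.004,0,0]

```text
time_s: 8.68
position: [0.5549, 0.0043, 0.0079]
tcp_rot: [[0.994, 0.106, -0.019], [0.106, -0.994, 0.002], [-0.018, -0.004, -1.0]]
force: [-12.0, -0.3, 9.5]
opening: 1.002
grasp_force: 6.2
```

>>> apply_moves:
  plan: [0.04,0.004,0,0,0.04,0.004,0,0,0.04,0.004,0,0,0.02,0.002,0,0]

```text
time_s: 9.18
position: [0.5602, 0.0049, 0.0079]
tcp_rot: [[0.994, 0.107, -0.023], [0.107, -0.994, 0.002], [-0.022, -0.005, -1.0]]
force: [-15.0, -3.1, 14.5]
opening: 1.0
grasp_force: 8.2
```

>>> apply_moves:
  plan: [0.04,0.004,0,0,0.04,0.004,0,0]

```text
time_s: 9.43
position: [0.5603, 0.005, 0.0079]
tcp_rot: [[0.994, 0.107, -0.031], [0.107, -0.994, 0.002], [-0.031, -0.005, -1.0]]
force: [-22.9, -6.2, 20.2]
opening: 1.002
grasp_force: 12.1
```

```bash
python3 tw.py
```

```text
tcp bay 0.00340023589094317 0.0010971817386613773 0.007884572257639461 [-22.9  -6.2  20.2] 9.425
top tower bay [0.03   0.0014] yaw -0.26 [110.3 162.7]
  knob rel [-0.0717 -0.0308] angle 1.976 73
  jar [0.652 0.002 0.241] 746
side tower bay [0.0302 0.0007] yaw 0.15 [163.3 113.2]
  knob rel [-0.071  -0.0334] angle 2.01 57
  jar [0.587 0.105 0.242] 1233
```

The tower is home: it stopped moving, the force rose, and it's square. Now I'll back off straight, then rise and shut the fingers.

>>> apply_moves:
  plan: [-0.1,-0.01,0,0,-0.2,-0.02,0,0,-0.37,-0.04,0,0,-0.5,-0.053,0,0,-0.5,-0.053,0,0,-0.5,-0.053,0,0,-0.5,-0.053,0,0,0,0,0.7,0,0,0,0.8,0,0,0,0.8,0,0,0,0.5,0]

```text
time_s: 10.9
position: [0.4426, -0.0103, 0.1505]
tcp_rot: [[0.994, 0.105, 0.004], [0.105, -0.994, -0.001], [0.004, 0.001, -1.0]]
force: [-0.1, -0.9, -0.0]
opening: 1.001
grasp_force: 0.0
```

>>> apply_moves:
  plan: [0,0,0,1,0,0,0,1,0,0,0,1,0,0,0,1,0,0,0,1,0,0,0,1,0,0,0,1,0,0,0,1,0,0,0,1,0,0,0,1,0,0,0,1,0,0,0,0.4]
  grip: 1

```text
time_s: 12.4
position: [0.442, -0.0101, 0.1486]
tcp_rot: [[-0.503, 0.864, 0.001], [0.864, 0.503, -0.0], [-0.001, 0.001, -1.0]]
force: [-0.1, -1.0, 0.4]
opening: 0.002
grasp_force: 0.0
```

```bash
python3 tw.py; python3 - <<'E'
from h import *
from tw import O,ex,ey
s=bot.read_state(); p=np.array(s['position']); R=np.array(s['tcp_rot']); print(p,np.degrees(np.arctan2(R[1,0],R[0,0])),s['opening'],s['joint_positions'])
for th,D in [(1.98,.04),(1.98,.0185),(1.65,.0185),(1.3,.0185),(1.,.0185),(.7,.0185),(.4,.0185),(.2,.0185),(0,.0185)]:
    b=np.array([0,-.1])+.08*np.array([-np.sin(th),np.cos(th)])-D*np.array([np.cos(th),np.sin(th)])
    print(th,D,(O+b[0]*ex+b[1]*ey).round(4))
a=[np.load(f'{n}.npz')['im'][80:340,170:490,::-1] for n in('top','side')]
cv2.imwrite('pics/b2.png',np.hstack([cv2.resize(x,None,fx=1.25,fy=1.25) for x in a]))
E
```

```text
tcp bay -0.11583931225234222 -0.0013012387729990828 0.1486176564013879 [-0.1 -1.   0.4] 12.4
top tower bay [0.0727 0.0011] yaw -0.06 [110.1  77.4]
  knob rel [-0.0719 -0.0307] angle 1.974 74
  jar [ 0.613 -0.001  0.241] 974
side tower bay [-0.0052  0.0016] yaw -0.72 [112.9 233.8]
  knob rel [-0.0705 -0.0338] angle 2.018 55
  jar [0.529 0.066 0.241] 1816
tcp bay -0.11594039570359607 -0.00125052744448724 0.14860817238605903 [-0.3 -0.2  0.1] 12.5
top tower bay [0.0727 0.0011] yaw -0.07 [110.1  77.5]
  knob rel [-0.0719 -0.0309] angle 1.976 72
  jar [ 0.613 -0.001  0.241] 973
side tower bay [-0.0051 -0.0003] yaw 0.19 [234.3 112.6]
  knob rel [-0.0706 -0.034 ] angle 2.02 56
  jar [0.523 0.066 0.241] 1811
[ 0.44165748 -0.01007591  0.14858354] 119.94211074511638 0.004965347721274691 [-1.58605023e+01  2.34884218e+01  1.12035105e+02  2.94064128e-03
  4.44342572e+01 -4.58047198e+01]
1.98 0.04 [ 0.5178 -0.1702]
1.98 0.0185 [ 0.5072 -0.1515]
1.65 0.0185 [ 0.4925 -0.1289]
1.3 0.0185 [ 0.4857 -0.1011]
1.0 0.0185 [ 0.4878 -0.0767]
0.7 0.0185 [ 0.4971 -0.0539]
0.4 0.0185 [ 0.5127 -0.035 ]
0.2 0.0185 [ 0.5259 -0.0253]
0 0.0185 [ 0.5407 -0.0184]
```

View pics/b2.png

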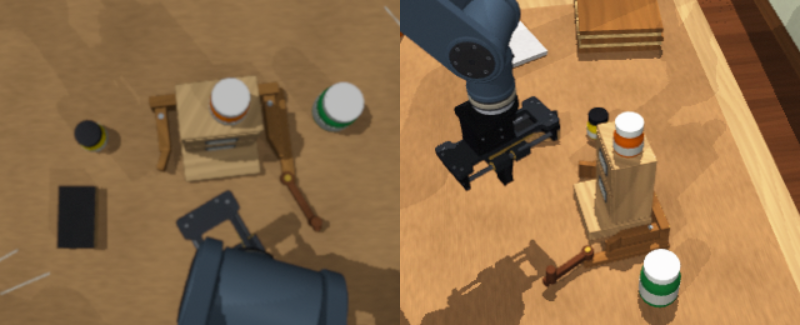

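The tower is at bay x of about 0.073 m, the jar stands, and the catch is still open at about 1.98 rad (knob at 318,225 in the left view). Next I'll go to the knob's outer side.

>>> apply_moves:
  plan: [0.306,-0.64,0,0,0.306,-0.64,0,0,0.306,-0.64,0,0,0.306,-0.64,0,0,0.306,-0.64,0,0,0,0,0,0,0,0,-0.6,0,0,0,-0.6,0,0,0,-0.6,0,0,0,-0.57,0,0,0,0,0]

```text
time_s: 13.98
position: [0.5156, -0.1681, 0.0283]
tcp_rot: [[-0.5, 0.866, -0.005], [0.866, 0.5, 0.003], [0.005, -0.003, -1.0]]
force: [-0.4, -0.1, 0.9]
opening: 0.003
grasp_force: 0.0
```

>>> apply_moves:
  plan: [-0.07,0.125,0,0,-0.07,0.125,0,0,-0.07,0.125,0,0,-0.098,0.151,0,-0.63,-0.098,0.151,0,-0.63,-0.098,0.151,0,-0.63,-0.045,0.185,0,-0.67,-0.045,0.185,0,-0.67,-0.045,0.185,0,-0.67,0.014,0.163,0,-0.573,0.014,0.163,0,-0.573,0.014,0.163,0,-0.573]

```text
time_s: 15.48
position: [0.4883, -0.0762, 0.0307]
tcp_rot: [[0.444, 0.896, 0.002], [0.896, -0.444, -0.001], [-0.0, 0.002, -1.0]]
force: [0.7, -1.9, -0.1]
opening: 0.004
grasp_force: 0.5
```

```bash
python3 tw.py; python3 - <<'E'
from h import *
a=[np.load(f'{n}.npz')['im'][80:340,170:490,::-1] for n in('top','side')]
cv2.imwrite('pics/b3.png',np.hstack([cv2.resize(x,None,fx=1.25,fy=1.25) for x in a]))
E
```

```text
tcp bay -0.07683768123794746 -0.07191327759686388 0.03074057925973544 [ 0.7 -1.9 -0.1] 15.475
top tower bay [0.0728 0.0011] yaw 0.03 [ 77.5 110.1]
  jar [0.652 0.002 0.241] 738
side tower bay [0.0733 0.0012] yaw -0.56 [113.8  77.8]
  knob rel [-0.0799  0.0195] angle 1.331 27
  jar [0.556 0.075 0.242] 1414
```

View pics/b3.png

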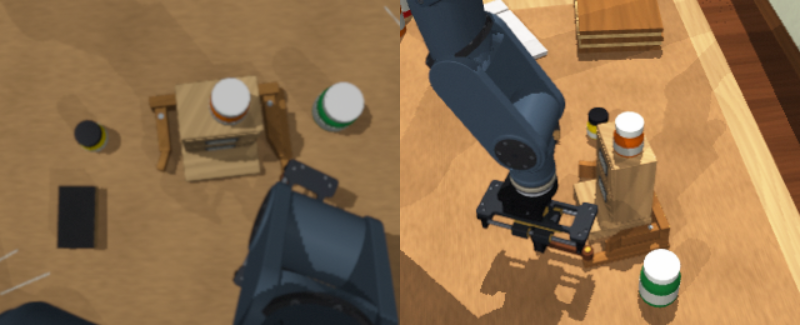

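The hand hides the catch bar, but the contact force of about 2 N fits pushing the knob, and the tower hasn't moved. I'll follow the arc to shut.

>>> apply_moves:
  plan: [0.062,0.152,0,-0.573,0.062,0.152,0,-0.573,0.062,0.152,0,-0.573,0.104,0.126,0,-0.573,0.104,0.126,0,-0.573,0.104,0.126,0,-0.573,0.132,0.097,0,-0.573,0.132,0.097,0,-0.573,0.148,0.069,0,-0.573,0.148,0.069,0,-0.573,0.03,0.003,0,0]

```text
time_s: 16.95
position: [0.5413, -0.0176, 0.0302]
tcp_rot: [[0.993, 0.117, -0.002], [0.117, -0.993, 0.0], [-0.002, -0.001, -1.0]]
force: [-2.0, -0.4, 2.2]
opening: 0.004
grasp_force: 1.4
```

>>> apply_moves:
  plan: [0.03,0.003,0,0,0.03,0.003,0,0]

```text
time_s: 17.2
position: [0.5414, -0.0175, 0.03]
tcp_rot: [[0.993, 0.116, -0.008], [0.116, -0.993, 0.001], [-0.008, -0.002, -1.0]]
force: [-9.7, -1.7, 7.7]
opening: 0.004
grasp_force: 4.5
```

Firm stop reached. I'll hold briefly, then retreat and rise.

>>> apply_moves:
  plan: [0,0,0,0,0,0,0,0,-0.1,-0.01,0,0,-0.2,-0.02,0,0,-0.5,-0.05,0,0,-0.8,-0.08,0,0,-0.8,-0.08,0,0,0,0,0.8,0,0,0,0.9,0,0,0,0.9,0,0,0,0.9,0,0,0,0,0]

```text
time_s: 18.7
position: [0.4279, -0.0305, 0.2082]
tcp_rot: [[0.993, 0.114, 0.009], [0.114, -0.993, -0.003], [0.009, 0.004, -1.0]]
force: [-0.0, -0.1, -0.4]
opening: 0.007
grasp_force: 0.0
```

>>> apply_moves:
  plan: [0,-0.9,0,0,0,-0.9,0,0,0,-0.9,0,0,0,-0.9,0,0,0,-0.9,0,0,0,-0.9,0,0,0,-0.5,0,0,0,0,0,0,0,0,0,0]

```text
time_s: 19.82
position: [0.4248, -0.3227, 0.2043]
tcp_rot: [[0.993, 0.114, -0.002], [0.114, -0.993, 0.003], [-0.001, -0.003, -1.0]]
force: [-0.5, 0.2, -0.6]
opening: 0.01
grasp_force: 0.0
```

```bash
python3 tw.py; python3 - <<'E'
from h import *
a=[np.load(f'{n}.npz')['im'][80:340,170:490,::-1] for n in('top','side')]
cv2.imwrite('pics/b4.png',np.hstack([cv2.resize(x,None,fx=1.25,fy=1.25) for x in a]))
E
```

```text
tcp bay -0.16624777320858886 -0.3102386974601922 0.20433901275277236 [-0.5  0.2 -0.6] 19.825
top tower bay [0.0727 0.0011] yaw -0.08 [110.1  77.7]
  knob rel [-0.0005  0.0811] angle 0.007 66
  jar [0.652 0.002 0.241] 740
side tower bay [0.0736 0.0013] yaw -1.16 [113.8  78.8]
  knob rel [0.0001 0.0791] angle -0.001 46
  jar [0.545 0.099 0.242] 1186
```

View pics/b4.png

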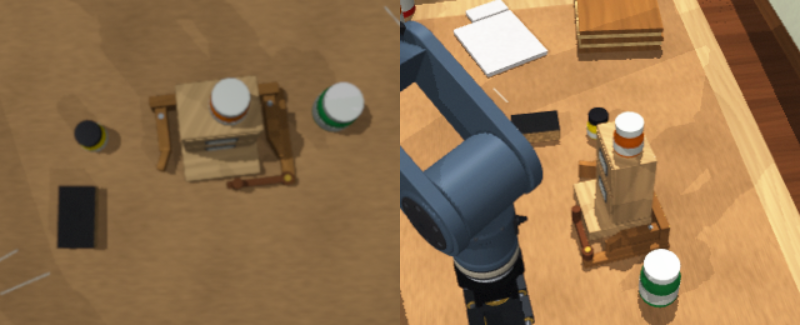

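The views show the catch shut across the toe (bar at about 230–290,182), the tower home, the jar standing, the bystanders in place and the arm clear.

```bash
python3 -c "
from rig import bot
print(bot.hand_in())"
```

```text
the job is handed in; nothing more can be done
None
```

The job is handed in (no verdict was returned): last measured, the tower was home at about 73 mm of 74 mm and square, the catch was shut (about 0.01 rad), the paint jar was still standing on top, the other things were in place, and the arm was clear, at about 20 s.

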